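Set the forge hammer's air regulator

ROBOT

A 7-joint arm with a two-finger parallel gripper is mounted at the origin on the work surface. World frame = base frame: x ahead of the robot, y to its left, z up, the work surface at z = 0. Lengths are in m, angles in rad, forces in N, time in s.
With the tool pointing down it reaches from about 0.4 to 0.875 m from the base axis. Payload 19.3 kg.
Tool frame: the origin (TCP) lies midway between the tips of the shut fingers; the grasp point (between the pads) lies 19 mm behind it; z points along the fingers, y is the direction in which the jaws open and shut (so a half turn about z gives the same grasp; the last joint's range is limited). The gripper opens to 85 mm and grips with 20 to 120 N. Pads are 22 mm wide; open, the fingers measure 114 mm over their backs; the gripper's body (76 mm by 85 mm) begins 54 mm behind the grasp point. The pads swing forward as they close: fully open they stand 13 mm farther back than shut.
Start: joints at [-0.07, 0.521, -0.036, 1.599, 0.021, 1.021, -0.113], TCP at [0.625, -0, 0.195] pointing down, gripper open.
Joint ranges: [-2.91, 2.91], [-0.3, 2.13], [-1.5, 1.42], [0.17, 2.43], [-1.26, 4.41], [0.16, 1.93], [-2.52, 2.52]. Speed limits (rad/s): [1.89, 1.89, 2.39, 2.39, 3.01, 3.01, 3.01].

INTERFACE

Orientations are given as [roll, pitch, yaw] about the fixed x, y, z axes, in that order (R = Rz(yaw) Ry(pitch) Rx(roll)).
In Python, from workcell import bot, eyes gives the robot as it stands. The module is installed in compiled form; this text tells all that it offers.
- The arm moves only by the shell command python3 -m jog 'ROWS' [FORCE]. ROWS is JSON, a list of rows, each an object with "delta_pos": the shift along the world's x, y, z in mm, a list of three; "spin": the turn about the world's z in rad; "claw": the closure, from 0 (fully open) to 1 (shut). In form: [{"delta_pos": [tx, ty, tz], "spin": spin, "claw": claw}, ...]. A call has 1 to 8 rows; each row is the pose to reach, as a shift and turn from the pose measured when the call began; what a row does not reach only later rows make up. A row lasts 1/10 s, in which the tool goes at most 50 mm and 8.59 degrees, less where a joint would pass 70% of its speed; a pose out of reach is approached as far as the arm can. A call with a gripper value outside its range is refused whole. The fingers move at their own pace and stop on an object; FORCE is the grip in N (left out, the last holds). Time passes only in rows, so rows that repeat a pose let the fingers close. It gives the time, the measured TCP pose, the force and the opening at its end, in the units of the state.
- bot.observe(): the state, without advancing time (a new reading comes with each control period).
- eyes.grab_frame(name): name is "scene" or "side" or "wrist"; returns the picture (400x640x3 uint8, blue, green, red); there is no depth.
- eyes.camera_params(name): a dict with "fx", "fy", "cx", "cy" (pixels), "origin" and "attitude" of the camera in the world. Camera axes: x right, y up, looking along -z (the intrinsics and any distortion apply to the point x, -y, -z); pixel columns grow to the right and rows downward; lengths in m; the calibration is good to about 2 mm. A picture is of the moment at which its call begins: read the wrist's pose just before it. camera_params takes no time and is no camera call; for the wrist camera it gives the pose at the moment of the call.
- bot.job_done(): hands the job in, once; it reports no verdict.
The state is a dict: "clock": time; "qpos": joint angles; "qd": joint speeds; "joint_efforts": joint torques, N m; "position": TCP position; "tool_rot": TCP orientation; "force": force on the tool from outside, world axes, zero at the start; "moment": the same for the moment, N m; "grip_width": finger opening in m.
Only numpy, scipy, OpenCV 4.12 (cv2) and the standard library are available. Lean on these libraries where they do the work, as an engineer would, in place of code of your own. Each camera call takes 0.05 s, during which the arm holds its last target. There are 200 camera calls.

TASK

Set the power hammer's air regulator to the green mark: pull the blue knob up to unlock it, turn it until its white pointer stands at the green mark, then push it back down fully home so that it locks, and let go. The locking notch lies only roughly at the mark, so feel for it, turning a little under light pressure, and never force the lock; do not disturb the other things on the bench.

Things in the scene. Friction and masses are not known exactly. Their poses are not given: they have to be found in the camera images.
- regulator: The regulator on its grey fixed board, 260 x 240 x 12 mm (x by y). Origin: centre of the board's underside; its z axis (up) is the knob's axis. A dark round dial, 128 mm across, has its face 115 mm above the bench; all else (gauge to 81 mm in +x, pipe to 90 mm in +y, clear filter bowl to 110 mm in -y) is lower. With the knob's joint at 0 the pointer points along this body's x axis.
- knob_grip (a point): The point to grip, on the axis of the round blue ribbed knob (42 mm across, upright), 12 mm below its flat top and 38 mm above the dial face when home; it moves with the knob. Under the blue part, a black skirt 60 mm across whose top is 29 mm below this point. Any grasp direction about the axis will do.
- pointer_tip (a point): Tip of the white pointer on the knob's skirt, 50 mm from the knob's axis, 6.5 mm above the dial face when the knob is home; the pointer is 6 mm wide, its top 29.5 mm below knob_grip.
- pull (a joint): How far the knob is pulled up, m: 0 home, 0.013 against its stop. Friction 1.5 N, stays where left. Above 0.007 it turns freely; below, its tooth stands in the lock. Pushed down away from a notch the tooth lands on the ring at 0.007; the ring gives on a spring, 3 N per mm, for 4 mm, then is rigid. Turned over the notch, the ring springs up round the tooth: only the 1.5 N friction is left down to 0.
- dial (a joint): Angle of the knob, rad, growing anticlockwise seen from above, between stops at -1.75 and 1.75; friction 0.06 N m. It starts parked within 0.03 of 0. The two marks are at +1.2 and -1.2, which is which varies.
- green_mark: Green disc, 18 mm across, 2 mm thick, on the dial face, 50 mm from the knob's axis; origin at the centre of its underside. The setting wanted.
- red_mark: Red disc, the same size, on the other side of the dial: the other setting, not wanted.
- lock: The hidden lock ring in the regulator's neck, 70 mm above the bench on the knob's axis. It has a wide parking slot and a notch near each mark. The notch's middle lies up to 0.26 rad to either side of the mark (not measured, new each time); the tooth has 0.03 rad of play each way in it. A tooth force over 25 N, pressed or twisted (26 mm from the axis), damages it.
- coupling: Bystander: brass coupling, upright cylinder 26 mm across, 32 mm high, on the board; origin under its centre.
- grease_tin: Bystander: yellow tin with red lid, 54 mm across, 50 mm high, on the board; origin under its centre.
- hammer: Bystander: hammer lying on the bench.
- wrench: Bystander: wrench lying on the bench.
- wire_brush: Bystander: brush lying on the bench.
- ear_defenders: Bystander: yellow ear defenders, 190 mm wide, 80 mm high, on the bench.
- bar_stock: Bystander: steel bar, 100 x 20 x 20 mm, lying on the board.

How it is judged:
On the way, in this order (a step that is already met when the one before it is completed fails the run):
1. the knob is pulled up out of the lock (value of joint pull above 0.0075 m), for 0.1 s.
2. still pulled out, it is turned so that the pointer stands at the green mark (horizontal distance between pointer_tip and green_mark below 0.017 m and value of joint pull above 0.004 m), for 0.1 s.
At the end, for the whole second after the job is handed in: The knob is pushed home (pulled out by less than 2 mm) with its pointer's tip within 17 mm (horizontally) of the centre of the green mark, that is, locked in the green notch, and it stays so after release (value of joint pull below 0.002 m and horizontal distance between pointer_tip and green_mark below 0.017 m); the robot touches nothing.
It fails at once if the lock is forced: more than 25 N between the knob's tooth and the lock (contact force between lock and anything else above 25 N).
It fails at once if one of the loose things on the bench or the board is moved by more than 20 mm (distance of any of coupling, grease_tin, hammer, wrench, wire_brush, ear_defenders, bar_stock from where it was at the start of the episode above 0.02 m).
It also fails if it takes over 51 s, if anything falls off the work surface, if the arm or the gripper's body presses on something with over 40 N, if the wrist force passes 120 N, or if a joint passes its speed limit or range.

## Working session

There is one attempt and no reset: what is moved stays moved. The work goes in short steps, Python scripts to look and compute and a shell command to move; the robot and the scene stay as the last step left them, time stands still between calls to the robot, and variables do not carry over. Pictures are saved under pics/ and viewed, about 8 in all and at most 12, crops included, and the job is handed in when it is done.

```bash
mkdir -p pics; python3 - <<'E'
from workcell import bot, eyes
import cv2, numpy as np
s=bot.observe(); print({k:np.round(v,3).tolist() for k,v in s.items()})
for n in("scene","side","wrist"):
    p=eyes.camera_params(n); print(n,p)
    cv2.imwrite(f"pics/{n}0.png",eyes.grab_frame(n))
a=cv2.imread("pics/scene0.png");b=cv2.imread("pics/side0.png")
E
```

```text
{'clock': 0.0, 'qpos': [-0.07, 0.522, -0.036, 1.6, 0.021, 1.021, -0.113], 'qd': [0.002, -0.001, 0.0, 0.0, -0.0, 0.002, 0.0], 'joint_efforts': [-0.004, -92.711, 1.978, -36.993, 0.018, 0.008, -0.0], 'position': [0.625, -0.0, 0.195], 'tool_rot': [-3.14, 0.0, 1.571], 'force': [-0.33, -0.051, 0.502], 'moment': [0.017, -0.008, 0.017], 'grip_width': 0.085}
scene {'fx': 418.98576961543523, 'fy': 418.98576961543523, 'cx': 318.7601720772358, 'cy': 203.18192837432596, 'origin': array([1.22189477, 0.10578551, 0.92905719]), 'attitude': array([ 0.72991027, -0.01626598,  1.78278926])}
side {'fx': 374.28964984942354, 'fy': 374.28964984942354, 'cx': 313.71770753604403, 'cy': 201.94810093404936, 'origin': array([ 0.05388382, -0.75637146,  0.69202345]), 'attitude': array([ 0.97720909,  0.01977082, -0.59032402])}
wrist {'fx': 288.0415691772947, 'fy': 288.0415691772947, 'cx': 319.2410203585247, 'cy': 201.77256788649464, 'origin': array([0.62353964, 0.07510641, 0.37314658]), 'attitude': array([-0.29526466,  0.00098897, -0.00045309])}
```

View pics/scene0.png

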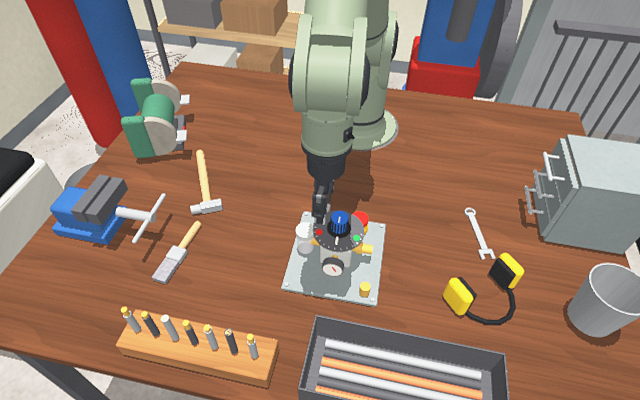

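View pics/side0.png

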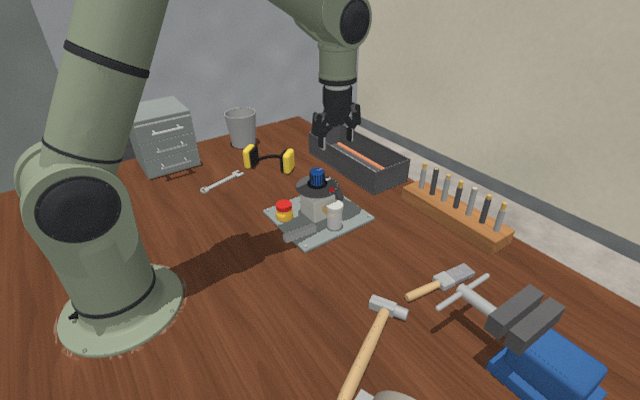

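View pics/wrist0.png

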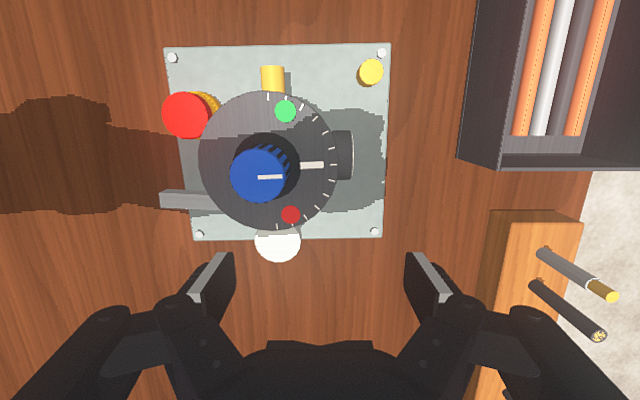

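The wrist view shows the regulator with its green mark at (286,111), red mark at (290,215), blue knob top at about (258,175) and pointer tip near (322,165). Green is on the +1.2 side.

```bash
cat > h.py <<'E'
import cv2, numpy as np
from scipy.spatial.transform import Rotation as R
def ray(p,u,v,z):
    M=R.from_euler('xyz',p['attitude']).as_matrix()
    d=M@np.array([(u-p['cx'])/p['fx'],-(v-p['cy'])/p['fy'],-1]); o=np.array(p['origin'])
    return o+d*(z-o[2])/d[2]
def blob(im,lo,hi,roi=None,ell=False):
    m=cv2.inRange(cv2.cvtColor(im,cv2.COLOR_BGR2HSV),lo,hi)
    if roi:
        k=np.zeros_like(m);x0,y0,x1,y1=roi;k[y0:y1,x0:x1]=255;m&=k
    n,l,s,c=cv2.connectedComponentsWithStats(m)
    i=1+np.argmax(s[1:,4]); return c[i],s[i]
E
python3 - <<'E'
from h import *
from workcell import bot,eyes
p=eyes.camera_params("wrist"); im=cv2.imread("pics/wrist0.png")
g,sg=blob(im,(45,80,80),(80,255,255),(240,80,340,240)); r,sr=blob(im,(0,120,80),(8,255,255),(260,190,320,240))
G=ray(p,*g,.117);Rr=ray(p,*r,.117)
print(g,sg,r,sr,G,Rr)
a=G-Rr; yaw=np.arctan2(-a[0],a[1]); x=np.array([np.cos(yaw),np.sin(yaw)])
mid=(G+Rr)[:2]/2; ax=mid-0.05*np.cos(1.2)*x
print("sep",np.linalg.norm(a),0.1*np.sin(1.2),"yaw",yaw,"axis",ax)
# knob top: brighter blue
for vlo in(120,150,170):
    b,sb=blob(im,(105,120,vlo),(125,255,255),(210,130,300,210)); print(vlo,b,sb,ray(p,*b,.165))
# board corners
print([ray(p,u,v,.012).round(3).tolist() for u,v in((165,48),(391,43),(381,237),(194,241))])
# white pointer tip
print("tip",ray(p,322,165,.1215), "topline",im[175,250:290:6].tolist())
# side view check
p2=eyes.camera_params("side")
print(bot.observe()['clock'])
E
```

```text
[284.96315789 110.72631579] [275 100  21  23 380] [290.26950355 214.15957447] [281 205  19  19 282] [0.5942761  0.07791213 0.117     ] [ 0.59601538 -0.0150155   0.117     ]
sep 0.09294389828213656 0.09320390859672263 yaw 0.01871437428876592 axis [0.57703102 0.03110927]
120 [257.48047039 174.06467871] [ 230  145   59   58 2381] [0.57802608 0.03305036 0.165     ]
150 [255.85536044 175.39556377] [ 230  148   55   55 2164] [0.57676852 0.032057   0.165     ]
170 [255.70195517 175.509299  ] [ 230  149   54   54 2097] [0.57665021 0.03197199 0.165     ]
[[0.449, 0.147, 0.012], [0.704, 0.151, 0.012], [0.707, -0.085, 0.012], [0.452, -0.091, 0.012]]
tip [0.62576317 0.0323421  0.1215    ] topline [[186, 102, 62], [185, 95, 48], [209, 215, 231], [207, 215, 229], [210, 222, 233], [209, 231, 243], [40, 46, 51]]
0.15
```

Axis at about (0.577, 0.032), with the marks' spacing agreeing. Moving above the knob first, then down.

```bash
python3 -m jog '[{"delta_pos":[-24,16,0],"spin":0,"claw":0},{"delta_pos":[-48,32,0],"spin":0,"claw":0},{"delta_pos":[-48,32,0],"spin":0,"claw":0},{"delta_pos":[-48,32,0],"spin":0,"claw":0},{"delta_pos":[-48,32,0],"spin":0,"claw":0}]' 30
python3 - <<'E'
from h import *
from workcell import bot,eyes
p=eyes.camera_params("wrist"); im=eyes.grab_frame("wrist"); cv2.imwrite("pics/wrist1.png",im)
b,sb=blob(im,(105,120,150),(125,255,255)); print(b,sb,ray(p,*b,.165)); s=bot.observe();print(s['position'],s['force'])
E
```

```text
clock: 0.65
position: [0.5772, 0.0315, 0.1947]
tool_rot: [-3.141, 0.0, 1.57]
force: [0.2, 0.3, -0.6]
grip_width: 0.0855
[319.74773869 214.4120603 ] [ 295  181   53   60 1990] [0.57623607 0.03316017 0.165     ]
[0.57718033 0.03141418 0.1946316 ] [-0.0112075   0.25246832  0.05152929]
```

View pics/wrist1.png

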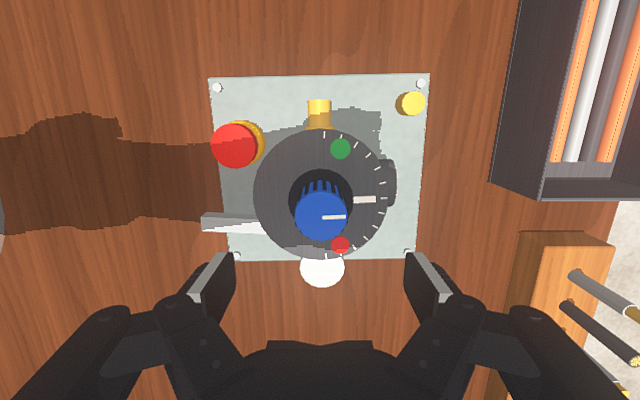

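The knob (320,214) lies in line with the jaws, between the fingers at x = 235 and 405. Green is at (340,148) and red at (340,245). Going down 61 mm and closing.

```bash
python3 -m jog '[{"delta_pos":[0,0.5,-30],"spin":0,"claw":0},{"delta_pos":[0,0.5,-55],"spin":0,"claw":0},{"delta_pos":[0,0.5,-61],"spin":0,"claw":0},{"delta_pos":[0,0.5,-61],"spin":0,"claw":0},{"delta_pos":[0,0.5,-61],"spin":0,"claw":0.3},{"delta_pos":[0,0.5,-61],"spin":0,"claw":0.4},{"delta_pos":[0,0.5,-61],"spin":0,"claw":0.5},{"delta_pos":[0,0.5,-61],"spin":0,"claw":0.6}]' 30
python3 -m jog '[{"delta_pos":[0,0,0],"spin":0,"claw":0.7},{"delta_pos":[0,0,0],"spin":0,"claw":0.7},{"delta_pos":[0,0,0],"spin":0,"claw":0.7},{"delta_pos":[0,0,0],"spin":0,"claw":0.7}]' 30
```

```text
clock: 1.5
position: [0.5775, 0.0319, 0.1342]
tool_rot: [3.142, 0.0, 1.57]
force: [0.2, -0.0, 0.9]
grip_width: 0.0339
clock: 1.9
position: [0.5775, 0.0319, 0.1342]
tool_rot: [3.142, 0.0, 1.57]
force: [-0.3, -0.2, -0.4]
grip_width: 0.0261
```

The width is below the 42 mm of the knob, so I'm looking.

```bash
python3 - <<'E'
from h import *
from workcell import bot,eyes
a=eyes.grab_frame("wrist"); b=eyes.grab_frame("side")
b=cv2.resize(b[80:270,220:420],(420,400),interpolation=cv2.INTER_CUBIC)
a=a[60:400,130:510]; a=cv2.resize(a,(380,400))
cv2.imwrite("pics/c2.png",np.hstack([a,b])); s=bot.observe(); print(s['grip_width'],s['force'],s['moment'])
E
```

```text
0.025597621253941216 [0.49590981 0.06287024 0.03676294] [ 0.01109786 -0.00066041  0.04153749]
```

View pics/c2.png

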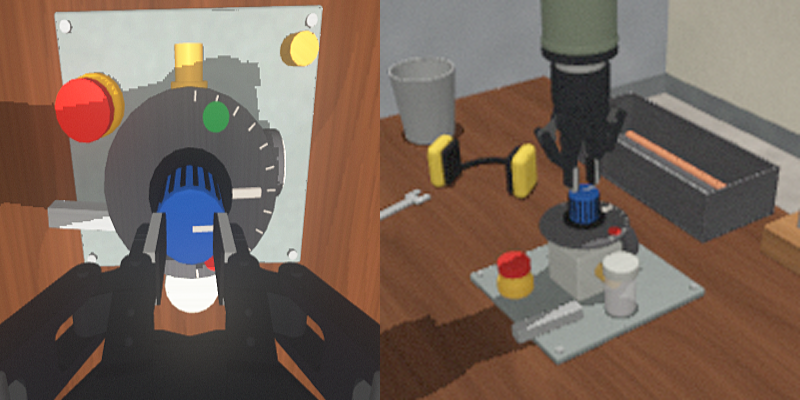

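```bash
cat >> h.py <<'E'
def proj(p,X):
    M=R.from_euler('xyz',p['attitude']).as_matrix(); c=M.T@(np.array(X)-p['origin'])
    return np.array([p['cx']+p['fx']*c[0]/-c[2], p['cy']-p['fy']*c[1]/-c[2]])
E
python3 - <<'E'
from h import *
from workcell import bot,eyes
out=[]
for n in("side","scene"):
    p=eyes.camera_params(n); im=eyes.grab_frame(n); q=proj(p,[.577,.032,.15]); u,v=q.astype(int)
    c=cv2.resize(im[v-32:v+28,u-30:u+30],(400,400),interpolation=cv2.INTER_CUBIC)
    for X,col in(([.577,.032,.134],(0,255,255)),([.577,.032,.165],(255,255,255)),([.577,.032,.115],(0,255,0))):
        w=(proj(p,X)-[u-30,v-32])*400/60; cv2.circle(c,tuple(int(i) for i in w),4,col,-1)
    out.append(c)
cv2.imwrite("pics/c3.png",np.hstack(out))
E
```

```text
(no output)
```

View pics/c3.png

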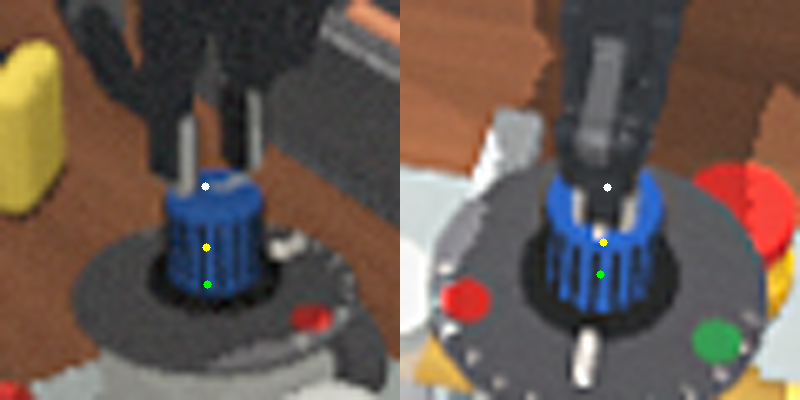

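```bash
python3 - <<'E'
from h import *
from workcell import bot,eyes
p=eyes.camera_params("side"); u,v=proj(p,[.577,.032,.15]).astype(int)
for x in(.564,.590):
  for y in (.021,.043):
    for z in(.134,.15,.165,.18): print(x,y,z,((proj(p,[x,y,z])-[u-30,v-32])*400/60).round())
s=bot.observe(); w=eyes.camera_params("wrist")
print(s['position'],s['qpos'],w['origin'],w['attitude'],s['grip_width'])
for z in(.134,.165): print(proj(w,[.577,.032,z]))
E
```

```text
0.564 0.021 0.134 [196. 267.]
0.564 0.021 0.15 [196. 235.]
0.564 0.021 0.165 [195. 205.]
0.564 0.021 0.18 [194. 174.]
0.564 0.043 0.134 [168. 246.]
0.564 0.043 0.15 [168. 215.]
0.564 0.043 0.165 [167. 185.]
0.564 0.043 0.18 [166. 154.]
0.59 0.021 0.134 [245. 249.]
0.59 0.021 0.15 [245. 218.]
0.59 0.021 0.165 [245. 188.]
0.59 0.021 0.18 [245. 157.]
0.59 0.043 0.134 [217. 229.]
0.59 0.043 0.15 [217. 198.]
0.59 0.043 0.165 [216. 168.]
0.59 0.043 0.18 [216. 137.]
[0.57748134 0.03192255 0.1342045 ] [-0.12367484  0.51950625 -0.04772537  1.78367933  0.0320988   0.83911187
 -0.18733295] [0.57619927 0.10708651 0.31263181] [-2.95385022e-01 -2.43734322e-05 -1.21226270e-03] 0.025394663018738522
[320.5671119  231.40911013]
[320.80958306 252.73601992]
```

```bash
python3 - <<'E'
from h import *
from workcell import bot,eyes
im=eyes.grab_frame("wrist"); c=cv2.resize(im[180:330,220:420],(800,600),interpolation=cv2.INTER_CUBIC)
cv2.imwrite("pics/c4.png",c)
E
```

```text
(no output)
```

View pics/c4.png

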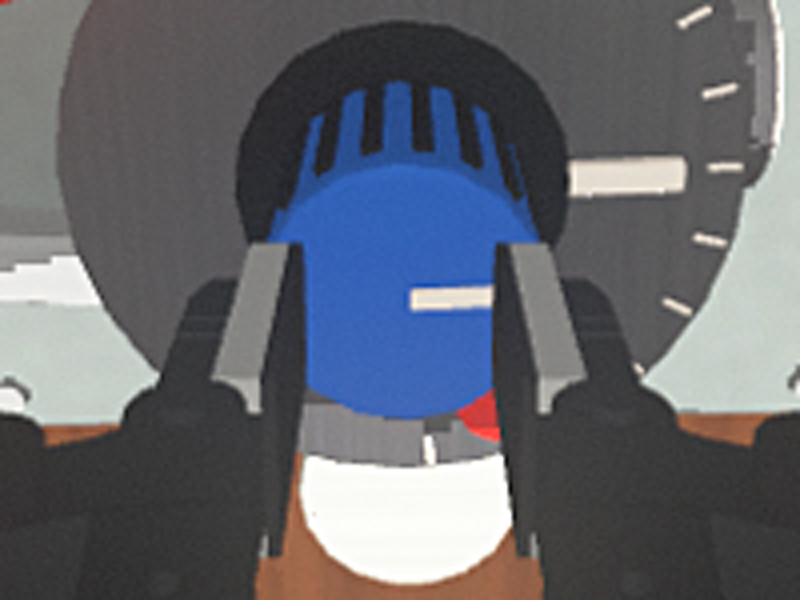

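The fingers are just above the knob (gap 49 px, so the tips are at z ≈ 0.172), about 37 mm higher than the reported TCP. I'll open, lower in steps while watching the force, and check with the camera.

```bash
python3 -m jog '[{"delta_pos":[0,0,0],"spin":0,"claw":0.25},{"delta_pos":[0,0,0],"spin":0,"claw":0.25},{"delta_pos":[0,0,0],"spin":0,"claw":0.25},{"delta_pos":[0,0,0],"spin":0,"claw":0.25},{"delta_pos":[0,0,-10],"spin":0,"claw":0.25},{"delta_pos":[0,0,-20],"spin":0,"claw":0.25},{"delta_pos":[0,0,-28],"spin":0,"claw":0.25},{"delta_pos":[0,0,-28],"spin":0,"claw":0.25}]' 30
python3 - <<'E'
from h import *
from workcell import bot,eyes
p=eyes.camera_params("side"); im=eyes.grab_frame("side"); u,v=proj(p,[.577,.032,.15]).astype(int)
a=cv2.resize(im[v-32:v+28,u-30:u+30],(400,400),interpolation=cv2.INTER_CUBIC)
b=cv2.resize(eyes.grab_frame("wrist")[180:320,220:420],(400,400))
cv2.imwrite("pics/c5.png",np.hstack([a,b])); s=bot.observe(); print(s['position'],s['force'],s['grip_width'])
E
```

```text
clock: 2.95
position: [0.5766, 0.0318, 0.1045]
tool_rot: [-3.139, 0.001, 1.57]
force: [-0.4, 0.4, 0.0]
grip_width: 0.0638
[0.57731613 0.03192684 0.10586829] [0.44947622 0.44241196 0.55410424] 0.06403898785617207
```

View pics/c5.png

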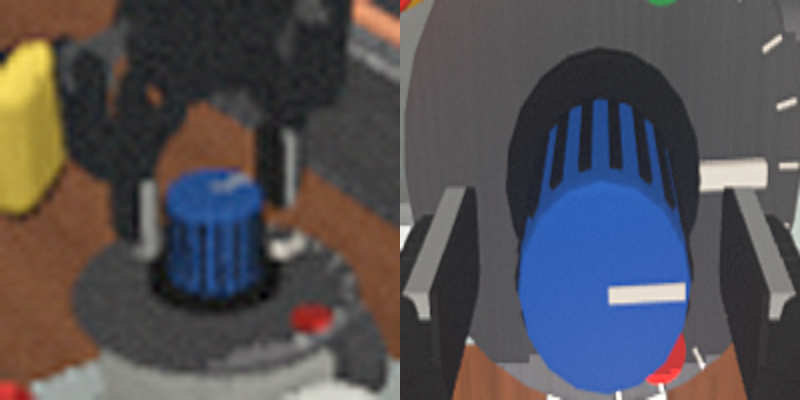

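Fingertips are now at z ≈ 0.145, either side of the knob and centred. Lowering 5 mm more and gripping.

```bash
python3 -m jog '[{"delta_pos":[0,0,-3],"spin":0,"claw":0.25},{"delta_pos":[0,0,-5],"spin":0,"claw":0.25},{"delta_pos":[0,0,-5],"spin":0,"claw":0.35},{"delta_pos":[0,0,-5],"spin":0,"claw":0.45},{"delta_pos":[0,0,-5],"spin":0,"claw":0.6},{"delta_pos":[0,0,-5],"spin":0,"claw":0.6},{"delta_pos":[0,0,-5],"spin":0,"claw":0.6},{"delta_pos":[0,0,-5],"spin":0,"claw":0.6}]' 30
```

```text
clock: 3.85
position: [0.5779, 0.032, 0.1013]
tool_rot: [3.141, 0.0, 1.57]
force: [3.7, -0.5, 5.5]
grip_width: 0.041
```

```bash
python3 -m jog '[{"delta_pos":[0,0,2],"spin":0,"claw":0.6},{"delta_pos":[0,0,4],"spin":0,"claw":0.6},{"delta_pos":[0,0,6],"spin":0,"claw":0.6},{"delta_pos":[0,0,8],"spin":0,"claw":0.6},{"delta_pos":[0,0,10],"spin":0,"claw":0.6},{"delta_pos":[0,0,10],"spin":0,"claw":0.6},{"delta_pos":[0,0,10],"spin":0,"claw":0.6}]'
python3 - <<'E'
from h import *
from workcell import bot,eyes
p=eyes.camera_params("wrist"); im=eyes.grab_frame("wrist"); cv2.imwrite("pics/w6.png",im)
s=bot.observe(); print(s['position'],s['force'],s['moment'],s['grip_width'])
E
```

```text
clock: 4.55
position: [0.578, 0.032, 0.1114]
tool_rot: [3.141, 0.0, 1.57]
force: [2.8, -0.7, 0.8]
grip_width: 0.0409
[0.57793885 0.03189885 0.11135321] [3.70687743 0.03856347 1.48916272] [-0.07723348 -0.6266829   0.04940007] 0.04096944650400255
```

```bash
python3 - <<'E'
from h import *
from workcell import bot,eyes
p=eyes.camera_params("side"); im=eyes.grab_frame("side"); u,v=proj(p,[.577,.032,.15]).astype(int)
a=cv2.resize(im[v-32:v+28,u-30:u+30],(400,400),interpolation=cv2.INTER_CUBIC)
b=cv2.resize(cv2.imread("pics/w6.png")[100:300,220:420],(400,400))
cv2.imwrite("pics/c6.png",np.hstack([a,b]))
E
```

```text
(no output)
```

View pics/c6.png

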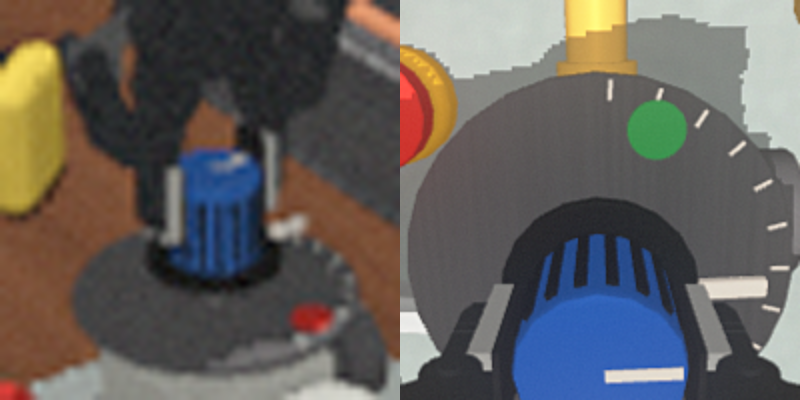

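The knob is raised about 10 mm and the hold is good (the knob top moved up 20 crop pixels). Turning to just before the notch range.

```bash
python3 -m jog '[{"delta_pos":[0,0,0],"spin":0.12,"claw":0.6},{"delta_pos":[0,0,0],"spin":0.24,"claw":0.6},{"delta_pos":[0,0,0],"spin":0.36,"claw":0.6},{"delta_pos":[0,0,0],"spin":0.48,"claw":0.6},{"delta_pos":[0,0,0],"spin":0.6,"claw":0.6},{"delta_pos":[0,0,0],"spin":0.72,"claw":0.6},{"delta_pos":[0,0,0],"spin":0.84,"claw":0.6},{"delta_pos":[0,0,0],"spin":0.92,"claw":0.6}]'
python3 -m jog '[{"delta_pos":[0,0,0],"spin":0,"claw":0.6},{"delta_pos":[0,0,0],"spin":0,"claw":0.6}]'
python3 - <<'E'
from h import *
from workcell import bot,eyes
p=eyes.camera_params("scene"); im=eyes.grab_frame("scene"); u,v=proj(p,[.577,.032,.12]).astype(int)
a=cv2.resize(im[v-40:v+40,u-40:u+40],(480,480),interpolation=cv2.INTER_CUBIC)
cv2.imwrite("pics/c7.png",a); 
m=cv2.inRange(cv2.cvtColor(im,cv2.COLOR_BGR2HSV),(0,0,170),(179,60,255))
s=bot.observe(); print(s['position'],s['tool_rot'],s['force'],s['moment'])
# brightness along r=42 mm at pointer height 
for t in np.arange(.5,1.4,.05):
    q=proj(p,[.577+.043*np.cos(t+.019),.0318+.043*np.sin(t+.019),.132]); print(round(t,2),im[int(round(q[1])),int(round(q[0]))].tolist(),end=' ')
E
```

```text
clock: 5.45
position: [0.5765, 0.031, 0.1108]
tool_rot: [-3.14, -0.002, 2.494]
force: [-3.4, -3.2, 0.9]
grip_width: 0.0409
clock: 5.65
position: [0.5763, 0.031, 0.1106]
tool_rot: [-3.139, -0.002, 2.492]
force: [1.1, 0.7, -1.0]
grip_width: 0.0413
[0.5763052  0.03102373 0.11061536] [-3.13927225e+00 -1.86645152e-03  2.49203787e+00] [ 1.79755453 -0.41790086 -1.46729532] [-0.20740838 -0.27028247  0.04678652]
0.5 [92, 89, 89] 0.55 [91, 88, 88] 0.6 [92, 89, 90] 0.65 [90, 87, 87] 0.7 [92, 88, 89] 0.75 [92, 88, 89] 0.8 [227, 235, 240] 0.85 [237, 243, 248] 0.9 [237, 243, 248] 0.95 [145, 148, 154] 1.0 [97, 92, 98] 1.05 [87, 82, 83] 1.1 [92, 84, 88] 1.15 [93, 89, 92] 1.2 [98, 93, 94] 1.25 [98, 93, 94] 1.3 [95, 93, 94] 1.35 [95, 93, 94]
```

View pics/c7.png

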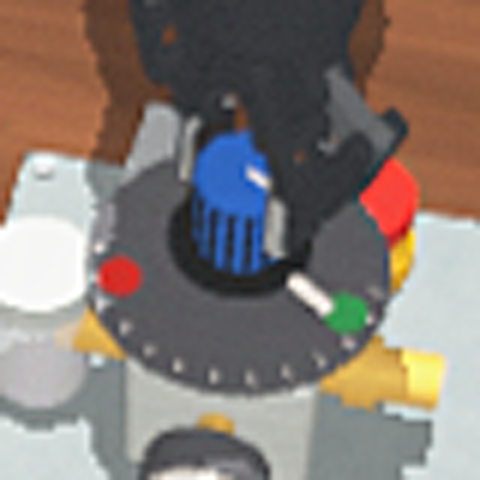

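The pointer is at about 0.88, short of the green mark. Now pressing lightly and feeling the ring.

```bash
python3 -m jog '[{"delta_pos":[0,0,0],"spin":0.03,"claw":0.6},{"delta_pos":[0,0,0],"spin":0.03,"claw":0.6},{"delta_pos":[0,0,-1.5],"spin":0.03,"claw":0.6},{"delta_pos":[0,0,-3],"spin":0.03,"claw":0.6},{"delta_pos":[0,0,-3],"spin":0.03,"claw":0.6}]'
python3 -m jog '[{"delta_pos":[0,0,-1],"spin":0,"claw":0.6},{"delta_pos":[0,0,-1.5],"spin":0,"claw":0.6},{"delta_pos":[0,0,-1.5],"spin":0,"claw":0.6}]'
```

```text
clock: 6.2
position: [0.5762, 0.0309, 0.1074]
tool_rot: [-3.139, -0.002, 2.522]
force: [1.6, -1.3, -1.2]
grip_width: 0.0409
clock: 6.5
position: [0.5763, 0.0309, 0.106]
tool_rot: [-3.139, -0.002, 2.522]
force: [1.0, -1.8, 3.5]
grip_width: 0.0409
```

```bash
python3 -m jog '[{"delta_pos":[0,0,-0.6],"spin":0,"claw":0.6},{"delta_pos":[0,0,-1.2],"spin":0,"claw":0.6},{"delta_pos":[0,0,-1.2],"spin":0,"claw":0.6}]'; python3 -c "
from workcell import bot
s=bot.observe();print(s['force'],s['moment'])"
```

```text
clock: 6.8
position: [0.5763, 0.0309, 0.105]
tool_rot: [-3.139, -0.002, 2.522]
force: [-0.9, -1.5, 5.3]
grip_width: 0.0411
[-0.87410806 -1.46239399  5.29620585] [-0.34246473  0.1765612   0.021963  ]
```

```bash
python3 -m jog '[{"delta_pos":[0,0,-0.2],"spin":0.02,"claw":0.6},{"delta_pos":[0,0,-0.2],"spin":0.04,"claw":0.6},{"delta_pos":[0,0,-0.2],"spin":0.04,"claw":0.6}]'; python3 -c "
from workcell import bot
s=bot.observe();print(s['force'],s['moment'])"
```

```text
clock: 7.1
position: [0.5764, 0.0309, 0.1048]
tool_rot: [-3.139, -0.002, 2.562]
force: [0.4, -1.9, 2.8]
grip_width: 0.0411
[ 0.39143303 -1.91255692  2.77255441] [-0.41117853  0.04747889  0.08886332]
```

```bash
python3 -m jog '[{"delta_pos":[0,0,-0.5],"spin":0,"claw":0.6},{"delta_pos":[0,0,-1],"spin":0,"claw":0.6},{"delta_pos":[0,0,-1],"spin":0,"claw":0.6}]'; python3 -m jog '[{"delta_pos":[0,0,0],"spin":0,"claw":0.6}]';python3 -m jog '[{"delta_pos":[0,0,0],"spin":0,"claw":0.6}]'
```

```text
clock: 7.4
position: [0.5763, 0.0308, 0.1036]
tool_rot: [-3.139, -0.002, 2.562]
force: [0.4, -1.1, 1.4]
grip_width: 0.0412
clock: 7.5
position: [0.5763, 0.0308, 0.1036]
tool_rot: [-3.139, -0.002, 2.561]
force: [1.1, -1.4, 2.6]
grip_width: 0.0412
clock: 7.6
position: [0.5764, 0.0308, 0.1036]
tool_rot: [-3.139, -0.002, 2.561]
force: [0.9, -1.2, 2.4]
grip_width: 0.0412
```

The force did not rise, so the tooth is in the notch at tool yaw ≈ 2.56. I pressed rather near the 17 mm limit, so I'll first lift again and show the pointer clearly at the mark, then come back to this angle.

```bash
python3 -m jog '[{"delta_pos":[0,0,3],"spin":0,"claw":0.6},{"delta_pos":[0,0,6],"spin":0,"claw":0.6},{"delta_pos":[0,0,7.5],"spin":0,"claw":0.6},{"delta_pos":[0,0,7.5],"spin":0,"claw":0.6}]'
python3 -m jog '[{"delta_pos":[0,0,0],"spin":0.1,"claw":0.6},{"delta_pos":[0,0,0],"spin":0.2,"claw":0.6},{"delta_pos":[0,0,0],"spin":0.27,"claw":0.6},{"delta_pos":[0,0,0],"spin":0.27,"claw":0.6},{"delta_pos":[0,0,0],"spin":0.27,"claw":0.6}]'
python3 - <<'E'
from h import *
from workcell import bot,eyes
p=eyes.camera_params("scene"); im=eyes.grab_frame("scene")
s=bot.observe(); print(s['position'],s['tool_rot'][2],s['force'],s['moment'])
for t in np.arange(.9,1.5,.04):
    q=proj(p,[.577+.043*np.cos(t+.019),.0318+.043*np.sin(t+.019),.132]); print(round(t,2),im[int(round(q[1])),int(round(q[0]))].tolist(),end=' ')
E
```

```text
clock: 8.0
position: [0.5764, 0.0309, 0.1114]
tool_rot: [-3.139, -0.002, 2.561]
force: [0.1, -0.8, 0.4]
grip_width: 0.041
clock: 8.5
position: [0.5761, 0.0304, 0.1113]
tool_rot: [-3.139, -0.002, 2.829]
force: [-0.5, -4.5, 0.6]
grip_width: 0.0406
[0.5761791  0.03038746 0.11134491] 2.828904506483353 [-1.52739839 -5.17010483  1.83882308] [-1.2830863   0.21560093 -0.03523405]
0.9 [97, 91, 93] 0.94 [93, 88, 90] 0.98 [93, 88, 90] 1.02 [60, 55, 55] 1.06 [60, 55, 55] 1.1 [133, 136, 145] 1.14 [228, 235, 241] 1.18 [240, 246, 251] 1.22 [221, 230, 234] 1.26 [221, 230, 234] 1.3 [111, 111, 114] 1.34 [111, 111, 114] 1.38 [88, 85, 88] 1.42 [88, 85, 88] 1.46 [92, 90, 91]
```

Pointer reads 1.2, at the mark. Returning to yaw ≈ 2.568 and pressing.

```bash
python3 -m jog '[{"delta_pos":[0,0.2,0],"spin":-0.1,"claw":0.6},{"delta_pos":[0,0.4,0],"spin":-0.2,"claw":0.6},{"delta_pos":[0.2,0.5,0],"spin":-0.26,"claw":0.6},{"delta_pos":[0.2,0.5,0],"spin":-0.26,"claw":0.6},{"delta_pos":[0.2,0.5,-2],"spin":-0.26,"claw":0.6},{"delta_pos":[0.2,0.5,-4],"spin":-0.26,"claw":0.6},{"delta_pos":[0.2,0.5,-5.5],"spin":-0.26,"claw":0.6},{"delta_pos":[0.2,0.5,-5.5],"spin":-0.26,"claw":0.6}]'; python3 -m jog '[{"delta_pos":[0,0,-1],"spin":0,"claw":0.6},{"delta_pos":[0,0,-1],"spin":0,"claw":0.6}]'
```

```text
clock: 9.35
position: [0.5763, 0.0309, 0.1055]
tool_rot: [-3.138, -0.002, 2.569]
force: [-0.1, -3.2, -1.2]
grip_width: 0.0412
clock: 9.55
position: [0.5763, 0.0309, 0.1044]
tool_rot: [-3.139, -0.002, 2.57]
force: [0.8, -2.9, -1.3]
grip_width: 0.0412
```

No ring force at a height where it was 5 N before, so the tooth is in the notch. Continuing down gently.

```bash
python3 -m jog '[{"delta_pos":[0,0,-0.7],"spin":0,"claw":0.6},{"delta_pos":[0,0,-1.4],"spin":0,"claw":0.6},{"delta_pos":[0,0,-1.4],"spin":0,"claw":0.6}]'; python3 -m jog '[{"delta_pos":[0,0,-0.7],"spin":0,"claw":0.6},{"delta_pos":[0,0,-1.4],"spin":0,"claw":0.6},{"delta_pos":[0,0,-1.4],"spin":0,"claw":0.6}]'; python3 -c "
from workcell import bot
s=bot.observe();print(s['force'],s['moment'])"
```

```text
clock: 9.85
position: [0.5763, 0.0309, 0.103]
tool_rot: [-3.139, -0.002, 2.569]
force: [-0.2, -4.7, 0.1]
grip_width: 0.0412
clock: 10.15
position: [0.5763, 0.0309, 0.1015]
tool_rot: [-3.139, -0.002, 2.569]
force: [-0.8, -2.8, 0.5]
grip_width: 0.0412
[-0.8484842  -2.82719972  0.50135736] [-0.80965636  0.11068811  0.06586591]
```

```bash
python3 -m jog '[{"delta_pos":[0,0,-0.5],"spin":0,"claw":0.6},{"delta_pos":[0,0,-1],"spin":0,"claw":0.6},{"delta_pos":[0,0,-1],"spin":0,"claw":0.6}]'; python3 -c "
from workcell import bot
s=bot.observe();print(s['force'],s['moment'])"
```

```text
clock: 10.45
position: [0.5765, 0.0308, 0.1012]
tool_rot: [-3.139, -0.001, 2.569]
force: [-4.6, -4.2, 14.2]
grip_width: 0.041
[-4.55445354 -4.22813169 14.17449169] [-1.10063592  1.06136597  0.00462225]
```

Firm stop at z = 0.1012, the same height as home at the start. Letting go and rising.

```bash
python3 -m jog '[{"delta_pos":[0,0,0.3],"spin":0,"claw":0.4},{"delta_pos":[0,0,0.3],"spin":0,"claw":0.25},{"delta_pos":[0,0,0.3],"spin":0,"claw":0.25},{"delta_pos":[0,0,0.3],"spin":0,"claw":0.25},{"delta_pos":[0,0,0.3],"spin":0,"claw":0.25}]'; python3 -m jog '[{"delta_pos":[0,0,20],"spin":0,"claw":0.25},{"delta_pos":[0,0,50],"spin":0,"claw":0.25},{"delta_pos":[0,0,90],"spin":0,"claw":0.25},{"delta_pos":[0,0,110],"spin":0,"claw":0.25},{"delta_pos":[0,0,110],"spin":0,"claw":0.25},{"delta_pos":[0,0,110],"spin":0,"claw":0.25}]'
python3 - <<'E'
from h import *
from workcell import bot,eyes
out=[]
for n in("side","scene"):
    p=eyes.camera_params(n); im=eyes.grab_frame(n); u,v=proj(p,[.577,.032,.15]).astype(int)
    out.append(cv2.resize(im[v-32:v+28,u-30:u+30],(400,400),interpolation=cv2.INTER_CUBIC))
cv2.imwrite("pics/c8.png",np.hstack(out)); s=bot.observe(); print(s['position'],s['force'])
for t in np.arange(.7,1.3,.04):
    q=proj(p,[.577+.043*np.cos(t+.019),.0318+.043*np.sin(t+.019),.1225]); print(round(t,2),im[int(round(q[1])),int(round(q[0]))].tolist(),end=' ')
E
```

```text
clock: 10.95
position: [0.5765, 0.031, 0.1014]
tool_rot: [-3.139, -0.002, 2.569]
force: [0.2, -0.7, -0.1]
grip_width: 0.0641
clock: 11.55
position: [0.5765, 0.0309, 0.2113]
tool_rot: [-3.139, -0.001, 2.569]
force: [-0.1, -0.6, 0.5]
grip_width: 0.064
[0.5760022  0.03088985 0.21041962] [ 0.08104319 -0.21328883  0.01435073]
0.7 [96, 90, 93] 0.74 [87, 84, 84] 0.78 [62, 58, 54] 0.82 [62, 58, 54] 0.86 [231, 236, 242] 0.9 [231, 236, 242] 0.94 [235, 241, 246] 0.98 [225, 231, 239] 1.02 [178, 185, 193] 1.06 [97, 94, 95] 1.1 [97, 94, 95] 1.14 [78, 124, 61] 1.18 [93, 96, 88] 1.22 [97, 103, 93] 1.26 [99, 91, 96] 1.3 [99, 91, 96]
```

View pics/c8.png

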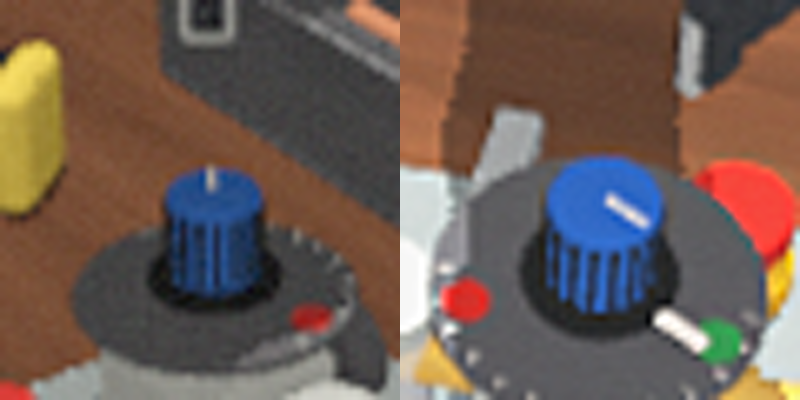

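The knob is home, with its top at crop row 185 as at the start. The pointer is at about 0.94 to 0.99, roughly 11 to 13 mm from the green mark, and the gripper is clear. Handing in.

```bash
python3 -c "
from workcell import bot
bot.job_done()"
```

```text
the job is handed in; nothing more can be done
```

I set the regulator to the green mark and handed the job in at about 12 s on the robot's clock; no verdict was reported.

- **What I did:** I pulled the knob up about 10 mm, turned it to about 0.9 rad and felt for the notch under roughly 5 N. The force fell away after another 0.04 rad. I then lifted it again to stand the pointer clearly at the mark (about 1.2 rad), returned to the notch, and pushed it home. It met a firm stop at the same height as the start, with 14 N at the most shown on the tool. Then I let go and rose clear.
- **Last checks:** The knob's top is at its starting height. The pointer reads about 0.95 rad, roughly 11 to 13 mm from the green mark against a limit of 17 mm, because the notch lies to that side. The tool force is near zero. The things near the knob looked undisturbed in the crop, but I did not measure the loose things' positions.
- **What disagreed:** In the pictures the fingertips were about 37 mm higher than the reported tool position, so my first grip closed on air above the knob. I lowered by what the pictures and the force showed.

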